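# Put the last hand stamp back in its case and slide the lid shut

## Task

Stamping is finished: put the wooden hand stamp that stands on the table back in the row with the other three in the wooden case, shifting the others along in the case to make room for it. Lower it in rather than dropping it, so that all four stand upright on the case's floor between the two guide strips. Then push the case's sliding lid fully home against the end frame without slamming it, and leave the things standing round about where they are.

Things in the scene. Friction and masses are not known exactly. Their poses are not given: they have to be found in the camera images.
- case: Pale wooden stamp case, fixed to the table, 148 mm wide (its x), 330 mm long (y -85 to 245) and 83 mm high. Origin: on the table, under the middle of the open chamber that holds the stamps; z up; the lid slides along y and shuts toward -y. From y 75 on is a separate half under a fixed cover, over which the open lid rests.
- chamber_floor (a point): Middle of the chamber's floor, 6 mm above the table; axes as the case's. Inside, the chamber is 150 mm along y and 124 mm along x, walls to 83 mm. Two guide strips, 6 mm above the floor, leave a channel 56 mm wide (x -28 to 28) where the stamps stand in a row along y. Four stamps take 136 of the 150 mm; at the start no gap between stamps is wide enough (31 mm at most).
- frame_stop (a point): Middle of the end frame's inner face, at case y = -75 mm, 73.5 mm above the table: the lid's leading edge meets the frame here when shut. The frame is 10 mm thick and 83 mm high. Axes as the case's.
- lid (a joint): Opening of the sliding lid in m: 0 is shut against the end frame, 0.15 fully open (0.138 to 0.15 at the start). A 6 mm plywood panel, 134 mm by 164 mm, top 76.5 mm above the table, leading edge at case y = -0.075 + joint. It stays where it is left; 2 to 3 N push it. A stamp that is not fully down blocks it: its underside is at 70.5 mm, the top of a seated stamp at 63 mm.
- lid_pull (a point): Centre of the raised wooden pull bar on the lid: 90 mm long across the case (x), 12 mm thick along y, standing 20 mm above the lid's top (from 76.5 to 96.5 mm above the table). It lies at case x = 0, y = -0.025 + lid opening. Axes as the case's. Behind it (+y) the lid is flat for 108 mm.
- stamp_out_center (a point): The wooden hand stamp to put away, standing upright on the table right of the case: a block 34 mm (its x) by 50 mm (its y), 24 mm high, with a round turned handle 25 mm in diameter above it, 57 mm high in all, about 50 g. Point: its centre, 28.5 mm above its underside; z up. A half turn makes no difference. In the case its 50 mm side lies across the case (along the case's x).
- stamp_right_center (a point): Hand stamp like stamp_out, upright on the chamber's floor, 50 mm side across the case; loose, slides along the row when its handle is pushed low down. Point: its centre, 28.5 mm above its underside; z up, y along its 50 mm side, x along its 34 mm side. The one nearest the end frame (most negative case y), within 4 mm of it.
- stamp_middle_center (a point): Hand stamp like stamp_out, upright on the chamber's floor, 50 mm side across the case; loose, slides along the row when its handle is pushed low down. Point: its centre, 28.5 mm above its underside; z up, y along its 50 mm side, x along its 34 mm side. The middle one of the three, up to 7 mm either side of the chamber's middle.
- stamp_left_center (a point): Hand stamp like stamp_out, upright on the chamber's floor, 50 mm side across the case; loose, slides along the row when its handle is pushed low down. Point: its centre, 28.5 mm above its underside; z up, y along its 50 mm side, x along its 34 mm side. The one farthest from the end frame (most positive case y), within 4 mm of the chamber's other end.
- ink_pad: Closed dark ink pad, 61 x 84 x 21 mm, on the table beyond the loose stamp; bystander. Origin under its centre.
- coasters: Flat fanned stack of felt discs, about 110 x 120 x 24 mm, farther back on the table; bystander. Origin under its centre.
- sky_bottle: Small paint bottle, 34 mm in diameter and 100 mm high, behind the case; bystander. Origin under its centre.
- stamp_out: The same stamp; origin at the centre of its underside.
Not all that is in view belongs to the job. What is shaped like the part that bears stamp_left_center but red is not meant.

How it is judged (in metres and radians):
On the way, in this order (a step that is already met when the one before it is completed fails the run):
1. all four stamps stand upright in the row on the case's floor while the lid is still open (z of stamp_right_center in the frame of case between 0.031 and 0.038 m and x of stamp_right_center in the frame of case between -0.012 and 0.012 m and y of stamp_right_center in the frame of case between -0.065 and 0.065 m and angle between each of stamp_right_center, stamp_middle_center, stamp_left_center, stamp_out_center's own z axis and vertical below 0.08 rad and z of stamp_middle_center in the frame of case between 0.031 and 0.038 m and x of stamp_middle_center in the frame of case between -0.012 and 0.012 m and y of stamp_middle_center in the frame of case between -0.065 and 0.065 m and z of stamp_left_center in the frame of case between 0.031 and 0.038 m and x of stamp_left_center in the frame of case between -0.012 and 0.012 m and y of stamp_left_center in the frame of case between -0.065 and 0.065 m and z of stamp_out_center in the frame of case between 0.031 and 0.038 m and x of stamp_out_center in the frame of case between -0.012 and 0.012 m and y of stamp_out_center in the frame of case between -0.065 and 0.065 m and value of joint lid above 0.1 m), for 0.2 s.
2. the lid is shut against the end frame (value of joint lid below 0.003 m), for 0.2 s.
At the end, for the whole second after the job is handed in: All four stamps stand upright (within 0.08 rad) at rest on the floor of the case's chamber (centres 31 to 38 mm above the table), in the row (centres within 12 mm of the case's middle line and within 65 mm of the chamber's middle along it), and the lid is shut to within 3 mm (z of stamp_right_center in the frame of case between 0.031 and 0.038 m and x of stamp_right_center in the frame of case between -0.012 and 0.012 m and y of stamp_right_center in the frame of case between -0.065 and 0.065 m and angle between each of stamp_right_center, stamp_middle_center, stamp_left_center, stamp_out_center's own z axis and vertical below 0.08 rad and z of stamp_middle_center in the frame of case between 0.031 and 0.038 m and x of stamp_middle_center in the frame of case between -0.012 and 0.012 m and y of stamp_middle_center in the frame of case between -0.065 and 0.065 m and z of stamp_left_center in the frame of case between 0.031 and 0.038 m and x of stamp_left_center in the frame of case between -0.012 and 0.012 m and y of stamp_left_center in the frame of case between -0.065 and 0.065 m and z of stamp_out_center in the frame of case between 0.031 and 0.038 m and x of stamp_out_center in the frame of case between -0.012 and 0.012 m and y of stamp_out_center in the frame of case between -0.065 and 0.065 m and value of joint lid between -0.003 and 0.003 m and linear speed of stamp_out below 0.02 m/s); the robot touches nothing.
It fails at once if the stamp is dropped into the case (faster than 0.7 m/s near the chamber's floor) (x of stamp_out_center in the frame of case between -0.06 and 0.06 m and y of stamp_out_center in the frame of case between -0.075 and 0.075 m and z of stamp_out_center in the frame of case below 0.06 m and linear speed of stamp_out above 0.7 m/s).
It fails at once if the lid is slammed (faster than 0.5 m/s) (velocity of joint lid below -0.5 m/s).
It fails at once if the ink pad is moved by more than 20 mm or knocked over (distance of ink_pad from where it was at the start of the episode above 0.02 m or angle between ink_pad's own z axis and vertical above 0.3 rad).
It fails at once if the stack of felt discs is moved by more than 20 mm or knocked over (distance of coasters from where it was at the start of the episode above 0.02 m or angle between coasters's own z axis and vertical above 0.3 rad).
It fails at once if the small paint bottle is moved by more than 20 mm or knocked over (distance of sky_bottle from where it was at the start of the episode above 0.02 m or angle between sky_bottle's own z axis and vertical above 0.3 rad).
It also fails if it takes over 61 s, if anything falls off the work surface, if the arm or the gripper's body presses on something with over 40 N, if the wrist force passes 120 N, or if a joint passes its speed limit or range.

## Robot

A 6-joint arm with a two-finger parallel gripper is mounted at the origin on a cart in front of the work surface, level with it; the furniture and walls round the work are solid. World frame = base frame: x ahead of the robot, y to its left, z up, the work surface at z = 0. Lengths are in m, angles in degrees, forces in N, time in s.
With the tool pointing down it reaches from about 0.35 to 0.95 m from the base axis. Payload 17.4 kg.
Tool frame: the origin (TCP) lies between the finger pads; the fingertips stand 14 mm ahead of it and the grasp point (between the pads) lies 5 mm behind it; z points along the fingers, y is the direction in which the jaws open and shut (so a half turn about z gives the same grasp; the last joint's range is limited). The gripper opens to 93 mm and grips with 3 to 60 N. Pads are 15 mm wide; open, the fingers measure 128 mm over their backs; the gripper's body (75 mm by 188 mm) begins 65 mm behind the grasp point.
Start: joints at [69.225, 6.646, 82.598, -0, 90.757, -2.166], TCP at [0.215, 0.64, 0.233] pointing down, gripper open.
Joint ranges: [-162.19, 162.19], [-47.58, 125.68], [4.15, 143.07], [-65.23, 245.23], [0.69, 171.88], [-170.13, 170.13]. Speed limits (degrees/s): [108.29, 108.29, 127.2, 180, 180, 180].

## Interface

Orientations are given as a 3x3 rotation matrix whose columns are the frame's x, y, z axes.
In Python, from workcell import bot, camera, camera_model gives the robot as it stands.
- The arm moves only by the tool step_arm, never from a script. Its argument "steps" is text: rows parted by semicolons, each of 5 numbers parted by spaces: the shift along the tool's x, y, z in m, then the turn about the tool's z in rad, then the opening, from 0 (shut) to 1 (fully open). A call has exactly 8 rows; each row is the pose to reach, as a shift and turn from the pose commanded when the call began, along the tool's axes at that moment; what a row does not reach only later rows make up. A row lasts 1/10 s, in which the tool goes at most 50 mm and 8.59 degrees, less where a joint would pass 70% of its speed; a pose out of reach is approached as far as the arm can. A call with a gripper value outside its range is refused whole. The fingers move at their own pace and stop on an object; "grip_force" is the grip in N (left out, the last holds). Time passes only in rows, so rows that repeat a pose let the fingers close, or fill a call up. It gives the time, the measured TCP pose, the force and the opening at its end, in the units of the state.
- bot.read_state(): the state, without advancing time (a new reading comes with each control period).
- camera(name): name is "side" or "top"; returns the picture (384x512x3 uint8, blue, green, red); there is no depth.
- camera_model(name): a dict with "mtx" (3x3 intrinsics, pixels), "k1" (the pictures are not rectified: a ray, as slopes to the right and down, at radius r is drawn at 1 + k1 r^2 times it, then the intrinsics apply), "view" (4x4, takes a point from world to camera coordinates). Camera axes: x right, y down, z forward; pixel columns grow to the right and rows downward; lengths in m; the calibration is good to about 2 mm. A picture is of the moment at which its call begins. camera_model takes no time and is no camera call.
- bot.sign_off(): hands the job in, once; it reports no verdict.
The state is a dict: "t": time; "qpos": joint angles; "qvel": joint speeds; "joint_torque": joint torques, N m; "tcp_pos": TCP position; "tool_rot": TCP orientation; "wrist_force": force on the tool from outside, world axes, zero at the start; "moment": the same for the moment, N m; "opening": opening from 0.0 (shut) to 1.0 (fully open).
Only numpy, scipy, OpenCV 4.12 (cv2) and the standard library are available. Lean on these libraries where they do the work, as an engineer would, in place of code of your own. Each camera call takes 0.05 s, during which the arm holds its last target.

## Working session

There is one attempt and no reset: what is moved stays moved. The work goes in short steps, Python scripts to look and compute and a tool call to move; the robot and the scene stay as the last step left them, time stands still between calls to the robot, and variables do not carry over. Pictures are saved under pics/ and viewed, and the job is handed in when it is done.

Besides the shell and the picture viewer there is one more tool, called after "Call:" in YAML: its name, and indented under it one key for each argument. step_arm: Moves the arm, as the interface text tells. Its arguments: {"type":"object","properties":{"steps":{"type":"string"},"grip_force":{"type":"number"}},"required":["steps"]}

```bash
mkdir -p pics; ls
python3 - <<'E'
from workcell import bot,camera,camera_model
import cv2
for n in("side","top"):
    cv2.imwrite(f"pics/{n}0.png",camera(n)); m=camera_model(n); print(n,m)
print(bot.read_state())
E
```

```text
pics
side {'mtx': array([[484.01195127,   0.        , 255.99421574],
       [  0.        , 484.01195127, 198.04035092],
       [  0.        ,   0.        ,   1.        ]]), 'k1': -0.18492235650466, 'view': array([[-0.96496876, -0.26216049, -0.01035209,  0.5466867 ],
       [-0.10449982,  0.42023947, -0.90137593,  0.22205572],
       [ 0.24065551, -0.86871783, -0.43291368,  0.81412472],
       [ 0.        ,  0.        ,  0.        ,  1.        ]])}
top {'mtx': array([[370.08999707,   0.        , 256.63914695],
       [  0.        , 370.08999707, 195.81191435],
       [  0.        ,   0.        ,   1.        ]]), 'k1': 0.03874053932119076, 'view': array([[-0.02648195, -0.9995723 , -0.01240621, -0.18199372],
       [-0.99082221,  0.02789171, -0.1322626 ,  0.62709501],
       [ 0.13255206,  0.00878978, -0.99113707,  0.84146545],
       [ 0.        ,  0.        ,  0.        ,  1.        ]])}
{'t': 0.1, 'qpos': array([ 6.92233442e+01,  6.67096925e+00,  8.26295460e+01,  1.66080240e-03,
        9.07565033e+01, -2.16604905e+00]), 'qvel': array([-0.16420547,  0.0063618 , -0.07927787,  0.05660719,  0.09823867,
       -0.00942535]), 'joint_torque': array([ 1.69079685e-03, -7.22889018e+01, -6.23861289e+01,  7.81511888e-02,
        2.27924361e-02, -5.03004435e-05]), 'tcp_pos': array([0.21536448, 0.6395576 , 0.2320095 ]), 'tool_rot': array([[-9.47709452e-01,  3.19134220e-01, -3.80108444e-04],
       [ 3.19134439e-01,  9.47709008e-01, -9.20164028e-04],
       [ 6.65763668e-05, -9.93353842e-04, -9.99999504e-01]]), 'wrist_force': array([ 1.03291028, -0.01362103, -0.9123201 ]), 'moment': array([0.02367373, 0.00019551, 0.02270212]), 'opening': 1.0003735347013998}
```

View pics/side0.png

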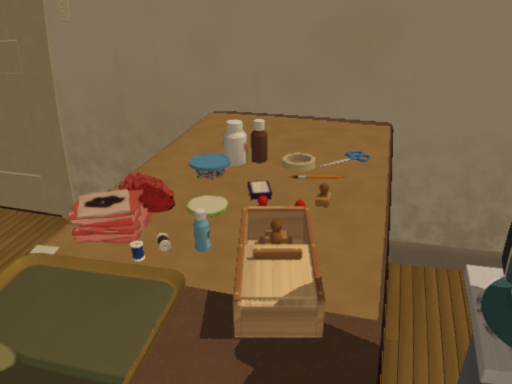

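View pics/top0.png

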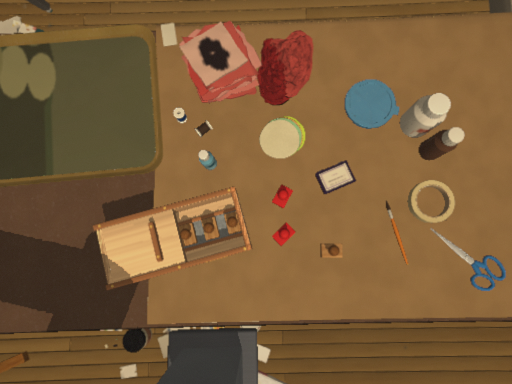

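Run:
```python
import cv2
a=cv2.imread("pics/top0.png");b=cv2.imread("pics/side0.png")
cv2.imwrite("pics/t_c.png",cv2.resize(a[180:295,85:260],None,fx=4.5,fy=4.5,interpolation=cv2.INTER_CUBIC))
cv2.imwrite("pics/t_o.png",cv2.resize(a[180:280,265:365],None,fx=6,fy=6,interpolation=cv2.INTER_CUBIC))
cv2.imwrite("pics/s_c.png",cv2.resize(b[165:335,220:350],None,fx=3.5,fy=3.5,interpolation=cv2.INTER_CUBIC))
```

```text
(no output)
```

View pics/t_c.png

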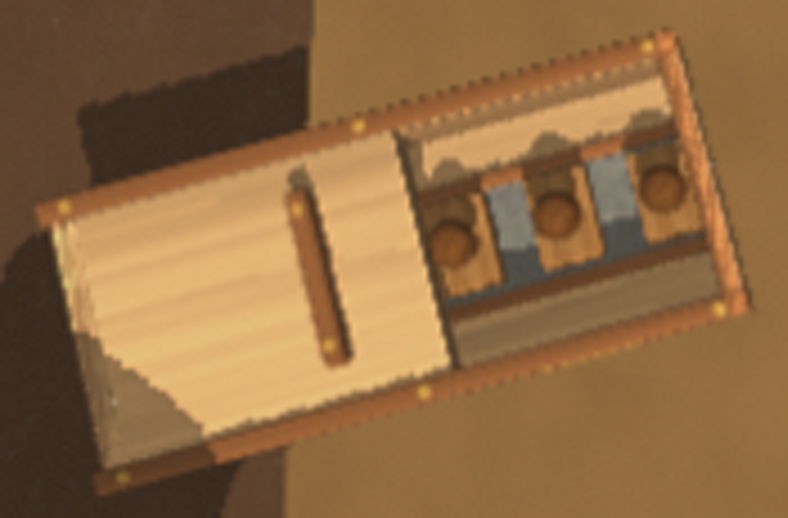

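View pics/t_o.png

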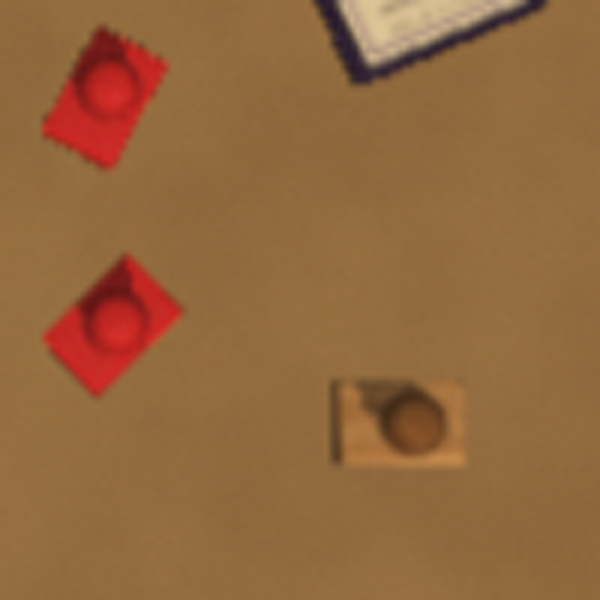

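View pics/s_c.png

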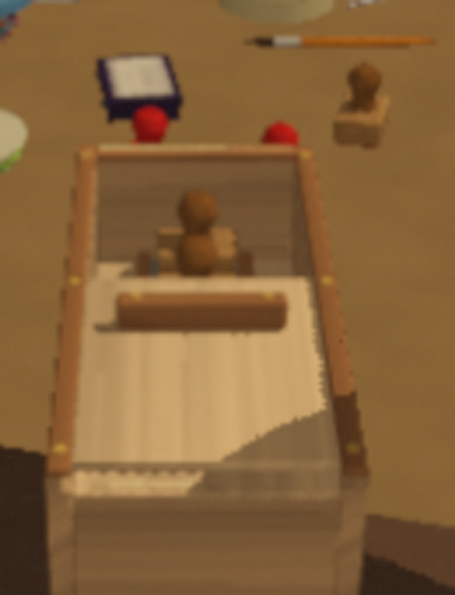

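```bash
cat > h.py <<'E'
import numpy as np,cv2
from workcell import bot,camera,camera_model
from scipy.optimize import least_squares
M={n:camera_model(n) for n in("side","top")}
def ray(n,px):
    m=M[n];D=np.array([m["k1"],0,0,0.])
    u=cv2.undistortPoints(np.array(px,float).reshape(-1,1,2),m["mtx"],D)[:,0]
    R=m["view"][:3,:3];t=m["view"][:3,3]
    return -R.T@t,(R.T@np.c_[u,np.ones(len(u))].T).T
def atz(n,px,z):
    o,d=ray(n,px);s=(z-o[2])/d[:,2];return o+d*s[:,None]
def proj(n,P):
    m=M[n];r,_=cv2.Rodrigues(m["view"][:3,:3])
    return cv2.projectPoints(np.array(P,float).reshape(-1,1,3),r,m["view"][:3,3],m["mtx"],np.array([m["k1"],0,0,0.]))[0][:,0]
def Tw(c,P): # case [x,y,yaw]
    P=np.atleast_2d(np.array(P,float));a=c[2];R=np.array([[np.cos(a),-np.sin(a)],[np.sin(a),np.cos(a)]])
    return np.c_[P[:,:2]@R.T+c[:2],P[:,2]]
def Tc(c,P):
    P=np.atleast_2d(np.array(P,float));a=c[2];R=np.array([[np.cos(a),-np.sin(a)],[np.sin(a),np.cos(a)]])
    return np.c_[(P[:,:2]-c[:2])@R,P[:,2]]
E
python3 - <<'E'
from h import *
px=np.array([[37,208],[672,32],[748,310],[97,492]])/4.5+[85,180]
sx=np.array([[78,150],[312,150],[52,470],[365,470]])/3.5+[220,165]
L=[[.074,.245,.083],[.074,-.085,.083],[-.074,-.085,.083],[-.074,.245,.083]]
S=[[.074,-.085,.083],[-.074,-.085,.083],[.074,.245,.083],[-.074,.245,.083]]
f=lambda c:(proj("top",Tw(c,L))-px).ravel()
g=lambda c:np.r_[f(c),(proj("side",Tw(c,S))-sx).ravel()]
for h in(f,g):
    r=least_squares(h,[.2,.4,.2]);print(r.x,np.degrees(r.x[2]),r.fun.round(1))
c=r.x; np.save("case.npy",c)
# handles: tops at z=.063
for nm,p in dict(left=(450,242),mid=(556,214),right=(662,187)).items():
    q=np.array([p])/4.5+[85,180]; print(nm,Tc(c,atz("top",q,.055)).round(4))
q=np.array([[405,135],[452,368]])/4.5+[85,180];print("lidedge",Tc(c,atz("top",q,.0765)))
q=np.array([[293,193],[338,360]])/4.5+[85,180];print("pull",Tc(c,atz("top",q,.0965)))
# out
q=np.array([[341,380],[466,380],[466,466],[341,466]])/6+[265,180]
w=atz("top",q,.024);print("out corners",w.round(4),w.mean(0))
print("handle",atz("top",np.array([[414,424]])/6+[265,180],.05))
sp=np.array([[365,78]])/3.5+[220,165];print("side handle",atz("side",sp,.047))
sp=np.array([[337,120],[381,125]])/3.5+[220,165];print("side block front top edge",atz("side",sp,.024))
E
```

```text
[ 0.54751132 -0.08553577  0.24342556] 13.94725700547023 [-0.9 -1.1  0.4 -1.   0.7  0.6 -0.2  1.3]
[0.42356728 0.52348918 0.26127655] 14.970043320728777 [-299.    69.4 -277.3   61.9 -282.    67.2 -304.1   77.5  -52.8  248.6
   13.9  248.2   -7.9   65.   -40.6   61.4]
left [[-0.0346 -0.5649  0.055 ]]
mid [[-0.0363 -0.6209  0.055 ]]
right [[-0.0385 -0.6771  0.055 ]]
lidedge [[ 0.02200866 -0.56102552  0.0765    ]
 [-0.09683487 -0.55389245  0.0765    ]]
pull [[ 0.00689497 -0.5050667   0.0965    ]
 [-0.07768058 -0.50614125  0.0965    ]]
out corners [[ 0.5058 -0.3509  0.024 ]
 [ 0.5046 -0.4001  0.024 ]
 [ 0.4711 -0.3981  0.024 ]
 [ 0.4722 -0.3491  0.024 ]] [ 0.4884184  -0.37452906  0.024     ]
handle [[ 0.48837704 -0.37363663  0.05      ]]
side handle [[ 0.48602092 -0.37223591  0.047     ]]
side block front top edge [[ 0.50148002 -0.34470816  0.024     ]
 [ 0.46932338 -0.34417034  0.024     ]]
```

Run:
```python
from h import *
px=np.array([[37,208],[672,32],[748,310],[97,492]])/4.5+[85,180]
sx=np.array([[78,150],[312,150],[52,470],[365,470]])/3.5+[220,165]
L=[[.074,.245,.083],[.074,-.085,.083],[-.074,-.085,.083],[-.074,.245,.083]]
S=[[.074,-.085,.083],[-.074,-.085,.083],[.074,.245,.083],[-.074,.245,.083]]
f=lambda c:(proj("top",Tw(c,L))-px).ravel()
g=lambda c:np.r_[f(c),(proj("side",Tw(c,S))-sx).ravel()]
r=least_squares(g,[.5475,-.0855,.2434]);print(r.x,np.degrees(r.x[2]),r.fun.round(1))
c=r.x; np.save("case.npy",c)
for nm,p in dict(left=(450,242),mid=(556,214),right=(662,187)).items():
    q=np.array([p])/4.5+[85,180]; print(nm,Tc(c,atz("top",q,.053)).round(4))
# block edges at z=.030 : left stamp -y edge, mid both, right +y edge
for nm,p in dict(left=(500,285),midL=(540,268),midR=(603,252),rightL=(642,240)).items():
    q=np.array([p])/4.5+[85,180]; print(nm,Tc(c,atz("top",q,.030)).round(4))
q=np.array([[405,135],[452,368]])/4.5+[85,180];print("lidedge",Tc(c,atz("top",q,.0765)))
q=np.array([[293,193],[338,360]])/4.5+[85,180];print("pull",Tc(c,atz("top",q,.0965)))
```

```text
[ 0.54623011 -0.0848798   0.24671188] 14.135549236075713 [-1.2 -0.1  0.  -0.5  0.5  1.  -0.4  2.2 -0.6 -1.7  0.  -1.8 -2.4 -0.3
  1.1 -0.4]
left [[0.0034 0.055  0.053 ]]
mid [[ 0.0025 -0.0012  0.053 ]]
right [[ 0.0011 -0.0576  0.053 ]]
left [[-0.0237  0.0394  0.03  ]]
midL [[-0.0208  0.0169  0.03  ]]
midR [[-0.0217 -0.0173  0.03  ]]
rightL [[-0.0212 -0.0387  0.03  ]]
lidedge [[ 0.05980239  0.05925881  0.0765    ]
 [-0.05913243  0.06466027  0.0765    ]]
pull [[ 0.0438753   0.11499158  0.0965    ]
 [-0.04067562  0.11268537  0.0965    ]]
```

The brown wooden stamp at top px (331,251) is the one to put away. The stamps at (283,196) and (284,234) have the same shape but are red, so they are decoys. The enlarged crop confirms this. I'll go to the middle stamp first.

```bash
cat >> h.py <<'E'
def go(target,yawdeg,s=None):
    """shift in tool axes and turn so that tcp->target, tool y at world yaw (mod 180)"""
    s=s or bot.read_state();R=s["tool_rot"];d=np.array(target)-s["tcp_pos"]
    cur=np.degrees(np.arctan2(R[1,1],R[0,1]));t=-(yawdeg-cur);t=(t+90)%180-90
    print("shift",(R.T@d).round(4),"turn",np.radians(t).round(4),"tcp",s["tcp_pos"].round(4),"F",s["wrist_force"].round(1),"yaw",cur.round(2),"t",s["t"])
c=np.load("case.npy") if __import__("os").path.exists("case.npy") else None
E
python3 - <<'E'
from h import *
w=Tw(c,[.002,-.001,.16])[0];print(w);go(w,np.degrees(c[2]))
E
```

```text
[ 0.54841376 -0.08536108  0.16      ]
shift [-0.547  -0.5807  0.0725] turn 0.9993 tcp [0.2154 0.6396 0.232 ] F [ 1.  -0.  -0.9] yaw 71.39 t 0.1
```

Call:
step_arm:
  steps: "-0.034 -0.036 0 0.12 0.6; -0.068 -0.072 0 0.24 0.6; -0.102 -0.108 0 0.36 0.6; -0.136 -0.144 0 0.48 0.6; -0.17 -0.18 0 0.60 0.6; -0.204 -0.216 0 0.72 0.6; -0.238 -0.252 0 0.84 0.6; -0.272 -0.288 0 0.96 0.6"
  grip_force: 10

```text
t: 0.9
tcp_pos: [0.3815, 0.2781, 0.2325]
tool_rot: [[-0.278, 0.961, 0.0], [0.961, 0.278, 0.0], [-0.0, 0.0, -1.0]]
wrist_force: [1.2, 0.0, 0.1]
opening: 0.601
```

Run:
```python
from h import *
w=Tw(c,[.002,-.001,.16])[0];print(w);go(w,np.degrees(c[2]))
```

```text
[ 0.54841376 -0.08536108  0.16      ]
shift [-0.3955  0.0594  0.0725] turn 0.0347 tcp [0.3815 0.2781 0.2325] F [1.2 0.  0.1] yaw 16.13 t 0.9
```

Call:
step_arm:
  steps: "-0.048 0.007 0 0.01 0.6; -0.096 0.014 0 0.02 0.6; -0.144 0.021 0 0.035 0.6; -0.192 0.029 0 0.035 0.6; -0.240 0.036 0 0.035 0.6; -0.288 0.043 0 0.035 0.6; -0.336 0.050 0 0.035 0.6; -0.384 0.058 0.02 0.035 0.6"

```text
t: 1.7
tcp_pos: [0.5454, -0.0723, 0.2155]
tool_rot: [[-0.248, 0.969, 0.003], [0.969, 0.248, -0.001], [-0.001, 0.003, -1.0]]
wrist_force: [1.4, 0.8, 0.6]
opening: 0.599
```

Call:
step_arm:
  steps: "-0.011 0.002 0.02 0 0.6; -0.011 0.002 0.05 0 0.6; -0.011 0.002 0.05 0 0.6; -0.011 0.002 0.05 0 0.6; -0.011 0.002 0.05 0 0.6; -0.011 0.002 0.05 0 0.6; -0.011 0.002 0.05 0 0.6; -0.011 0.002 0.05 0 0.6"

```text
t: 2.5
tcp_pos: [0.549, -0.0799, 0.1643]
tool_rot: [[-0.249, 0.969, 0.001], [0.969, 0.249, -0.0], [-0.0, 0.001, -1.0]]
wrist_force: [-0.4, 0.1, 0.3]
opening: 0.599
```

Run:
```python
from h import *
w=Tw(c,[.002,-.001,.047])[0];print(w);go(w,np.degrees(c[2]))
for n in("side","top"):
    a=camera(n); cv2.imwrite(f"pics/{n}1.png",cv2.resize(a[120:340,180:400] if n=="side" else a[170:300,80:260],None,fx=2.6 if n=="side" else 4.2,fy=2.6 if n=="side" else 4.2,interpolation=2))
```

```text
[ 0.54841376 -0.08536108  0.047     ]
shift [-0.0051 -0.0021  0.1173] turn 0.0046 tcp [ 0.549  -0.0799  0.1643] F [-0.4  0.1  0.3] yaw 14.4 t 2.5
```

Call:
step_arm:
  steps: "-0.005 -0.002 0.0 0.005 0.6; -0.005 -0.002 0.02 0.005 0.6; -0.005 -0.002 0.04 0.005 0.6; -0.005 -0.002 0.055 0.005 0.6; -0.005 -0.002 0.065 0.005 0.6; -0.005 -0.002 0.072 0.005 0.6; -0.005 -0.002 0.072 0.005 0.6; -0.005 -0.002 0.072 0.005 0.6"

```text
t: 3.4
tcp_pos: [0.5485, -0.0855, 0.0922]
tool_rot: [[-0.244, 0.97, 0.001], [0.97, 0.244, -0.0], [-0.0, 0.001, -1.0]]
wrist_force: [0.0, -0.1, -0.0]
opening: 0.597
```

Run:
```python
from h import *
w=Tw(c,[.002,-.001,.047])[0];print(w);go(w,np.degrees(c[2]))
for n in("side","top"):
    a=camera(n); cv2.imwrite(f"pics/{n}2.png",cv2.resize(a[120:340,180:400] if n=="side" else a[170:300,80:260],None,fx=2.6 if n=="side" else 4.2,fy=2.6 if n=="side" else 4.2,interpolation=2))
```

```text
[ 0.54841376 -0.08536108  0.047     ]
shift [ 0.0001 -0.      0.0452] turn -0.0007 tcp [ 0.5485 -0.0855  0.0922] F [ 0.  -0.1 -0. ] yaw 14.1 t 3.4
```

View pics/side2.png

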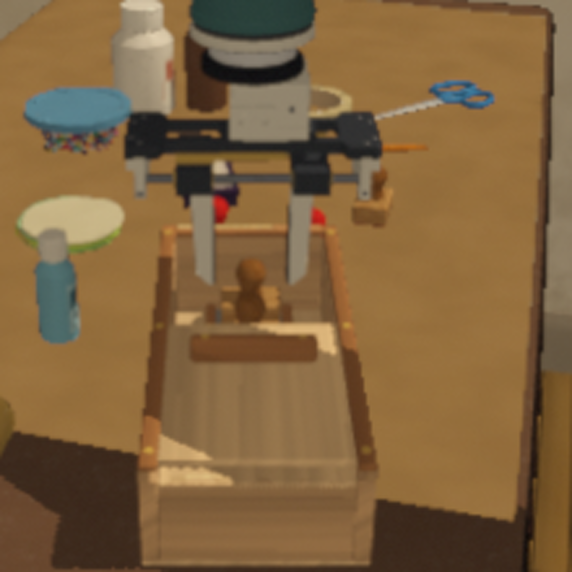

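View pics/top2.png

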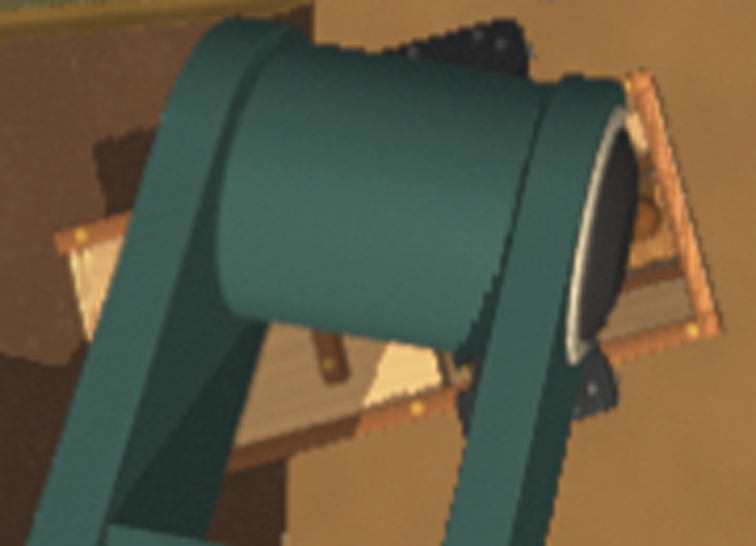

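Fingers at side-crop (205,270) and (298,270) straddle the middle stamp's handle at (250,290). Next I descend and close lightly.

Call:
step_arm:
  steps: "0 0 0.02 0 0.6; 0 0 0.035 0 0.6; 0 0 0.045 0 0.6; 0 0 0.045 0 0.6; 0 0 0.045 0 0.6; 0 0 0.045 0 0.2; 0 0 0.045 0 0.1; 0 0 0.045 0 0.1"
  grip_force: 6

```text
t: 4.3
tcp_pos: [0.5484, -0.0854, 0.0471]
tool_rot: [[-0.244, 0.97, 0.001], [0.97, 0.244, -0.0], [-0.0, 0.001, -1.0]]
wrist_force: [0.2, -0.2, -0.1]
opening: 0.395
```

Call:
step_arm:
  steps: "0 0 0 0 0.1; 0 0 0 0 0.1; 0 0 0 0 0.1; 0 0 0 0 0.1; 0 0 0 0 0.1; 0 0 0 0 0.1; 0 0 0 0 0.1; 0 0 0 0 0.1"

```text
t: 5.1
tcp_pos: [0.5483, -0.0854, 0.0468]
tool_rot: [[-0.244, 0.97, 0.0], [0.97, 0.244, -0.0], [-0.0, 0.0, -1.0]]
wrist_force: [-1.0, 0.5, 5.9]
opening: 0.269
```

Call:
step_arm:
  steps: "-0.003 0 0 0 0.1; -0.006 0 0 0 0.1; -0.009 0 0 0 0.1; -0.012 0 0 0 0.1; -0.015 0 0 0 0.1; -0.018 0 0 0 0.1; -0.020 0 0 0 0.1; -0.020 0 0 0 0.1"

```text
t: 5.9
tcp_pos: [0.5532, -0.1052, 0.0469]
tool_rot: [[-0.243, 0.97, 0.0], [0.97, 0.243, -0.0], [-0.0, 0.0, -1.0]]
wrist_force: [-1.0, 2.1, 6.2]
opening: 0.267
```

Call:
step_arm:
  steps: "-0.001 0 0 0 0.1; -0.002 0 0 0 0.1; -0.002 0 0 0 0.1; -0.002 0 0 0 0.6; -0.002 0 0 0 0.6; -0.002 0 0 0 0.6; -0.002 0 0 0 0.6; -0.002 0 0 0 0.6"

```text
t: 6.7
tcp_pos: [0.5535, -0.1068, 0.0465]
tool_rot: [[-0.244, 0.97, -0.0], [0.97, 0.244, -0.0], [0.0, -0.0, -1.0]]
wrist_force: [-0.7, 0.3, 0.3]
opening: 0.591
```

Call:
step_arm:
  steps: "0 0 0 0 0.6; 0 0 -0.02 0 0.6; 0 0 -0.05 0 0.6; 0 0 -0.09 0 0.6; 0 0 -0.13 0 0.6; 0 0 -0.14 0 0.6; 0 0 -0.14 0 0.6; 0 0 -0.14 0 0.6"

```text
t: 7.5
tcp_pos: [0.5532, -0.1066, 0.1853]
tool_rot: [[-0.244, 0.97, -0.001], [0.97, 0.244, 0.0], [0.001, -0.001, -1.0]]
wrist_force: [-1.5, -0.3, -0.1]
opening: 0.597
```

Run:
```python
from h import *
go([.488,-.373,.16],88.7)
```

```text
shift [-0.2425 -0.1281  0.0253] turn -1.3021 tcp [ 0.5532 -0.1066  0.1853] F [-1.5 -0.3 -0.1] yaw 14.1 t 7.5
```

Call:
step_arm:
  steps: "-0.03 -0.016 0 -0.14 0.6; -0.06 -0.032 0 -0.28 0.6; -0.09 -0.048 0 -0.42 0.6; -0.12 -0.064 0 -0.56 0.6; -0.15 -0.08 0 -0.70 0.6; -0.18 -0.096 0 -0.84 0.6; -0.21 -0.112 0 -0.98 0.6; -0.2425 -0.128 0 -1.12 0.6"

```text
t: 8.3
tcp_pos: [0.4874, -0.3739, 0.1844]
tool_rot: [[-0.98, 0.198, -0.002], [0.198, 0.98, 0.002], [0.002, 0.001, -1.0]]
wrist_force: [0.4, 0.9, -0.6]
opening: 0.596
```

Run:
```python
from h import *
go([.488,-.373,.10],88.7)
a=camera("top"); cv2.imwrite(f"pics/top3.png",cv2.resize(a[170:300,80:260],None,fx=4.2,fy=4.2,interpolation=2))
```

```text
shift [-0.0006  0.0009  0.0844] turn -0.1763 tcp [ 0.4874 -0.3739  0.1844] F [ 0.4  0.9 -0.6] yaw 78.6 t 8.3
```

View pics/top3.png

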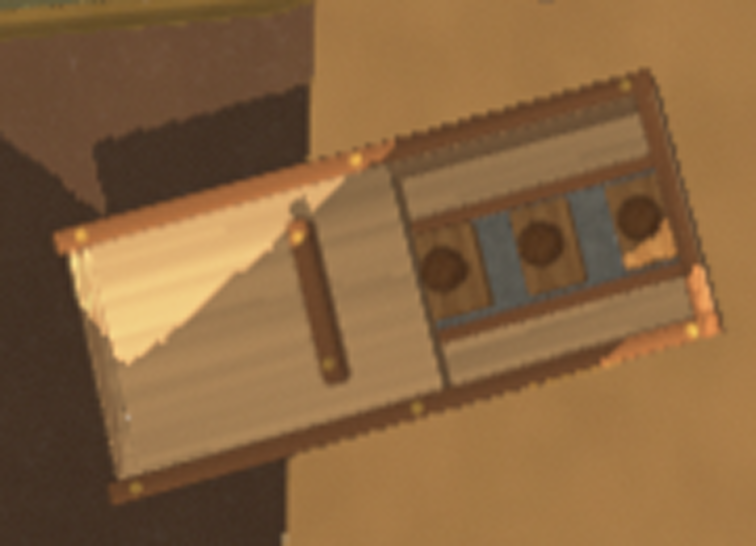

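Run:
```python
from h import *
for nm,p in dict(left=(444,268),mid=(543,243),right=(639,216)).items():
    q=np.array([p])/4.2+[80,170]; print(nm,q,Tc(c,atz("top",q,.053)).round(4))
for nm,p in dict(left=(490,308),midL=(525,298),midR=(584,285),rightL=(625,270)).items():
    q=np.array([p])/4.2+[80,170]; print(nm,Tc(c,atz("top",q,.030)).round(4))
print(Tc(c,[[.5484,-.0854,.047],[.5535,-.1068,.047]]))
a=camera("top"); cv2.imwrite("pics/top4.png",cv2.resize(a[180:270,160:260],None,fx=6,fy=6,interpolation=2))
a=camera("side"); cv2.imwrite("pics/side4.png",cv2.resize(a[180:270,220:340],None,fx=6,fy=6,interpolation=2))
```

```text
left [[185.71428571 233.80952381]] [[0.0029 0.0534 0.053 ]]
mid [[209.28571429 227.85714286]] [[ 0.0014 -0.0027  0.053 ]]
right [[232.14285714 221.42857143]] [[ 0.0014 -0.0577  0.053 ]]
left [[-0.024   0.0382  0.03  ]]
midL [[-0.024   0.0177  0.03  ]]
midR [[-0.026  -0.0162  0.03  ]]
rightL [[-0.0241 -0.0408  0.03  ]]
[[ 0.00197715 -0.00103438  0.047     ]
 [ 0.00169649 -0.0230319   0.047     ]]
```

View pics/top4.png

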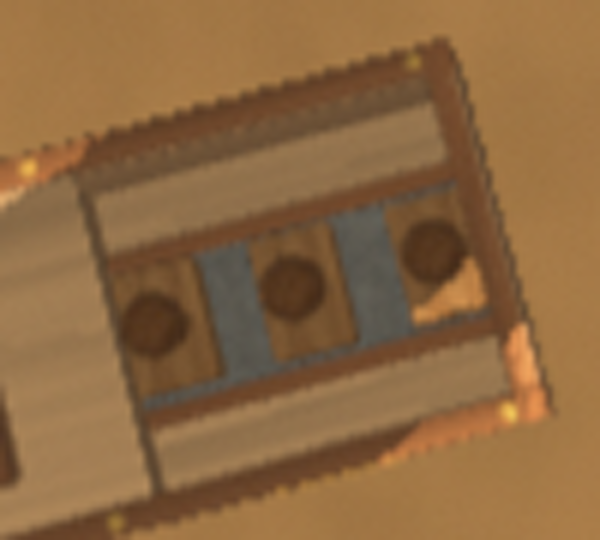

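View pics/side4.png

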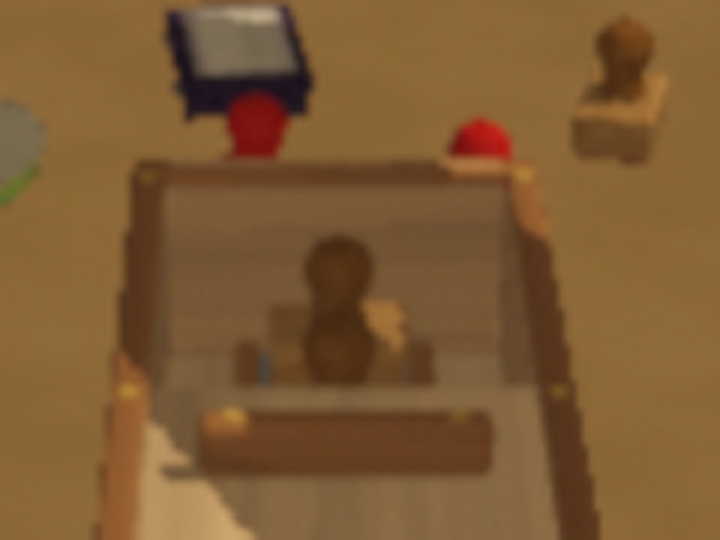

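Run:
```python
from h import *
print(Tc(c,ray("top",[[0,0]])[0][None]))
for nm,p in dict(left_y=((195,258),(222,370)),midP=((247,246),(277,360)),midN=((328,225),(357,340)),rightP=((385,210),(412,325))).items():
    q=np.array(p)/6+[160,180]
    for z in(.006,.03): print(nm,z,Tc(c,atz("top",q,z))[:,:2].round(4).tolist())
# overlay model
a=cv2.imread("pics/top4.png")
def draw(y,x=0.0015):
    for z,col in((.03,(0,255,0)),(.006,(255,255,0))):
        P=Tw(c,[[x-.025,y-.017,z],[x-.025,y+.017,z],[x+.025,y+.017,z],[x+.025,y-.017,z]])
        q=((proj("top",P)-[160,180])*6+2.5).astype(int); cv2.polylines(a,[q],True,col,1)
for y in(.0555,.0,-.0577):draw(y)
P=Tw(c,[[-.062,-.075,.083],[-.062,.075,.083],[.062,.075,.083],[.062,-.075,.083]])
cv2.polylines(a,[((proj("top",P)-[160,180])*6+2.5).astype(int)],True,(0,0,255),1)
cv2.imwrite("pics/ov.png",a)
```

```text
[[-0.06977468 -0.10815794  0.91469097]]
left_y 0.006 [[0.0279, 0.0397], [-0.0191, 0.0404]]
left_y 0.03 [[0.0254, 0.0358], [-0.0204, 0.0364]]
midP 0.006 [[0.0269, 0.018], [-0.0213, 0.0178]]
midP 0.03 [[0.0244, 0.0147], [-0.0225, 0.0145]]
midN 0.006 [[0.0262, -0.0161], [-0.0223, -0.0156]]
midN 0.03 [[0.0237, -0.0185], [-0.0235, -0.018]]
rightP 0.006 [[0.0258, -0.0402], [-0.0225, -0.0387]]
rightP 0.03 [[0.0233, -0.042], [-0.0237, -0.0405]]
```

View pics/ov.png

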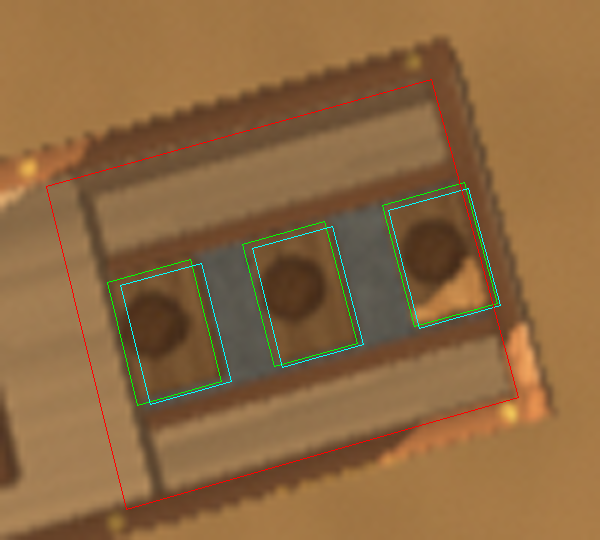

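The top view shows the middle stamp still near case y≈-0.002. Gripped high on the ball, it only tilted and fell back upright. Instead I'll put the closed fingers into the ~22 mm gap beside it and push its block low down.

Run:
```python
from h import *
go(Tw(c,[.0,.0265,.16])[0],np.degrees(c[2]))
```

```text
shift [0.0133 0.319  0.0247] turn 1.1173 tcp [ 0.4874 -0.3742  0.1842] F [-0.  -0.  -0.5] yaw 78.15 t 8.45
```

Call:
step_arm:
  steps: "0.002 0.040 0 0.14 0; 0.004 0.080 0 0.28 0; 0.006 0.12 0 0.42 0; 0.008 0.16 0 0.56 0; 0.009 0.20 0 0.70 0; 0.01 0.24 0 0.84 0; 0.012 0.28 0 0.98 0; 0.0133 0.319 0 1.117 0"

```text
t: 9.25
tcp_pos: [0.5397, -0.0553, 0.1854]
tool_rot: [[-0.239, 0.971, -0.001], [0.971, 0.239, 0.0], [0.001, -0.001, -1.0]]
wrist_force: [0.5, -0.3, -0.3]
opening: 0.01
```

Call:
step_arm:
  steps: "0 0 0.01 0 0; 0 0 0.02 0 0; 0 0 0.03 0 0; 0 0 0.04 0 0; 0 0 0.05 0 0; 0 0 0.06 0 0; 0 0 0.06 0 0; 0 0 0.06 0 0"

```text
t: 10.05
tcp_pos: [0.5403, -0.0583, 0.1266]
tool_rot: [[-0.246, 0.969, -0.0], [0.969, 0.246, 0.0], [0.0, -0.0, -1.0]]
wrist_force: [-0.9, 0.0, 0.9]
opening: 0.009
```

Run:
```python
from h import *
go(Tw(c,[.0,.0265,.034])[0],np.degrees(c[2]))
a=camera("side"); cv2.imwrite("pics/side5.png",cv2.resize(a[120:270,200:360],None,fx=4,fy=4,interpolation=2))
```

```text
shift [-0.0008 -0.0007  0.0926] turn 0.002 tcp [ 0.5403 -0.0583  0.1266] F [-0.9  0.   0.9] yaw 14.25 t 10.05
```

View pics/side5.png

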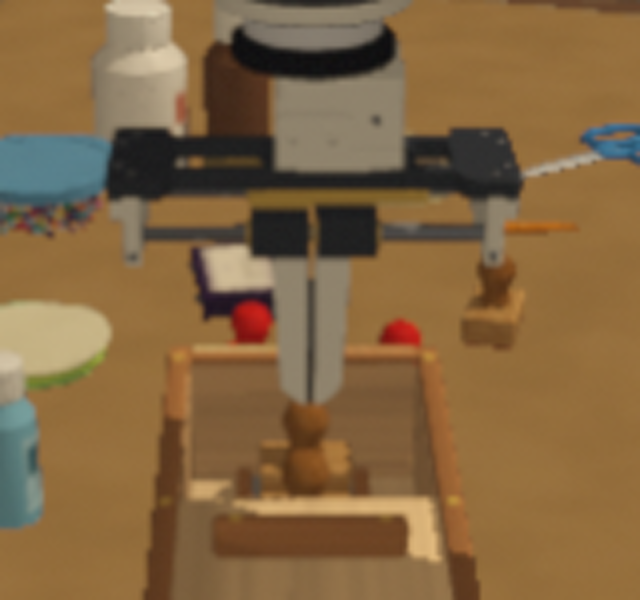

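Call:
step_arm:
  steps: "0 0 0.02 0 0; 0 0 0.04 0 0; 0 0 0.055 0 0; 0 0 0.058 0 0; 0 0 0.062 0 0; 0 0 0.066 0 0; 0 0 0.069 0 0; 0 0 0.069 0 0"

```text
t: 10.9
tcp_pos: [0.5403, -0.0581, 0.0576]
tool_rot: [[-0.246, 0.969, 0.0], [0.969, 0.246, -0.0], [-0.0, 0.0, -1.0]]
wrist_force: [0.4, -0.4, 0.2]
opening: 0.009
```

Call:
step_arm:
  steps: "0 0 0.003 0 0; 0 0 0.006 0 0; 0 0 0.009 0 0; 0 0 0.012 0 0; 0 0 0.012 0 0; 0 0 0.012 0 0; 0 0 0.012 0 0; 0 0 0.012 0 0"

```text
t: 11.7
tcp_pos: [0.5404, -0.0581, 0.0458]
tool_rot: [[-0.246, 0.969, 0.0], [0.969, 0.246, -0.0], [-0.0, 0.0, -1.0]]
wrist_force: [0.2, 0.3, 0.5]
opening: 0.003
```

Call:
step_arm:
  steps: "0 0 0.002 0 0; 0 0 0.004 0 0; 0 0 0.005 0 0; 0 0 0.005 0 0; 0 0 0.005 0 0; 0 0 0.005 0 0; 0 0 0.005 0 0; 0 0 0.005 0 0"

```text
t: 12.5
tcp_pos: [0.5403, -0.0581, 0.0407]
tool_rot: [[-0.246, 0.969, 0.0], [0.969, 0.246, -0.0], [-0.0, 0.0, -1.0]]
wrist_force: [-0.4, 0.5, 0.4]
opening: 0.003
```

Call:
step_arm:
  steps: "0 0 0.002 0 0; 0 0 0.004 0 0; 0 0 0.006 0 0; 0 0 0.008 0 0; 0 0 0.008 0 0; 0 0 0.008 0 0; 0 0 0.008 0 0; 0 0 0.008 0 0"

```text
t: 13.3
tcp_pos: [0.5404, -0.0581, 0.0328]
tool_rot: [[-0.246, 0.969, 0.0], [0.969, 0.246, -0.0], [-0.0, 0.0, -1.0]]
wrist_force: [0.3, 0.2, 0.0]
opening: 0.006
```

In the gap with no contact. Now pushing towards the frame.

Call:
step_arm:
  steps: "-0.003 0 0 0 0; -0.006 0 0 0 0; -0.009 0 0 0 0; -0.012 0 0 0 0; -0.015 0 0 0 0; -0.018 0 0 0 0; -0.021 0 0 0 0; -0.022 0 0 0 0"

```text
t: 14.1
tcp_pos: [0.5458, -0.0797, 0.0326]
tool_rot: [[-0.246, 0.969, -0.0], [0.969, 0.246, -0.0], [-0.0, -0.0, -1.0]]
wrist_force: [-0.0, 0.8, 1.3]
opening: 0.005
```

Call:
step_arm:
  steps: "-0.001 0 0 0 0; -0.002 0 0 0 0; -0.003 0 0 0 0; -0.003 0 0 0 0; -0.003 0 0 0 0; -0.003 0 0 0 0; -0.003 0 0 0 0; -0.003 0 0 0 0"

```text
t: 14.9
tcp_pos: [0.5465, -0.0823, 0.0326]
tool_rot: [[-0.246, 0.969, 0.0], [0.969, 0.246, -0.0], [-0.0, 0.0, -1.0]]
wrist_force: [-0.2, 0.1, -0.6]
opening: 0.002
```

Run:
```python
from h import *
s=bot.read_state();print(Tc(c,s["tcp_pos"]),s["wrist_force"],s["t"])
a=camera("side"); cv2.imwrite("pics/side6.png",cv2.resize(a[150:270,220:340],None,fx=5,fy=5,interpolation=2))
```

```text
[[0.00087603 0.00246701 0.03264787]] [-0.18843576  0.06331816 -0.5838476 ] 14.9
```

View pics/side6.png

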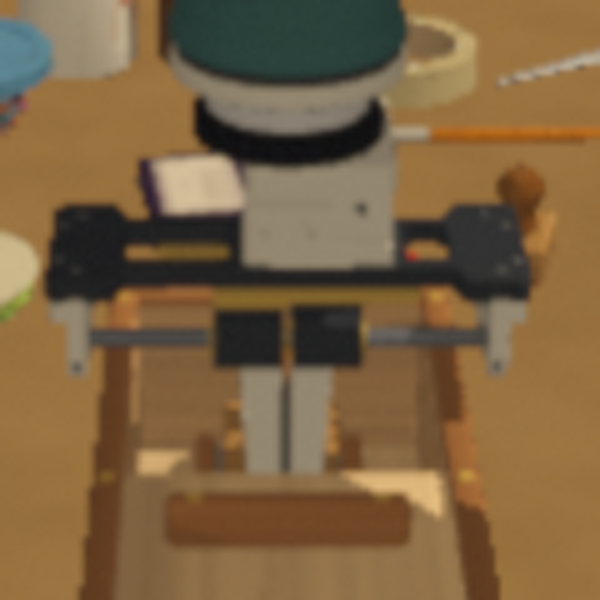

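Call:
step_arm:
  steps: "-0.001 0 0 0 0; -0.002 0 0 0 0; -0.002 0 0 0 0; -0.002 0 0 0 0; 0.003 0 0 0 0; 0.008 0 0 0 0; 0.013 0 0 0 0; 0.018 0 0 0 0"

```text
t: 15.75
tcp_pos: [0.5419, -0.0644, 0.0326]
tool_rot: [[-0.247, 0.969, 0.0], [0.969, 0.247, -0.0], [-0.0, -0.0, -1.0]]
wrist_force: [-0.1, -0.2, -0.1]
opening: 0.003
```

Call:
step_arm:
  steps: "0.003 0 0 0 0; 0.006 0 0 0 0; 0.008 0 0 0 0; 0.010 0 0 0 0; 0.012 0 0 0 0; 0.0125 0 0 0 0; 0.0125 0 0 0 0; 0.0125 0 0 0 0"

```text
t: 16.55
tcp_pos: [0.5394, -0.0548, 0.033]
tool_rot: [[-0.246, 0.969, 0.001], [0.969, 0.246, -0.004], [-0.004, 0.0, -1.0]]
wrist_force: [2.5, -19.1, -0.4]
opening: 0.004
```

Call:
step_arm:
  steps: "-0.003 0 0 0 0; -0.006 0 0 0 0; -0.006 0 -0.02 0 0; -0.006 0 -0.05 0 0; -0.006 0 -0.09 0 0; -0.006 0 -0.13 0 0; -0.006 0 -0.15 0 0; -0.006 0 -0.15 0 0"

```text
t: 17.35
tcp_pos: [0.5415, -0.0586, 0.186]
tool_rot: [[-0.247, 0.969, 0.005], [0.969, 0.247, -0.001], [-0.002, 0.004, -1.0]]
wrist_force: [-0.0, -0.8, -0.0]
opening: 0.003
```

Run:
```python
from h import *
go([.488,-.373,.16],88.7)
```

```text
shift [-0.2914 -0.1295  0.0259] turn -1.299 tcp [ 0.5415 -0.0586  0.186 ] F [-0.  -0.8 -0. ] yaw 14.27 t 17.35
```

Call:
step_arm:
  steps: "-0.036 -0.016 0 -0.145 0.6; -0.072 -0.032 0 -0.29 0.6; -0.108 -0.048 0 -0.435 0.6; -0.144 -0.064 0 -0.58 0.6; -0.18 -0.08 0 -0.725 0.6; -0.216 -0.096 0 -0.87 0.6; -0.252 -0.112 0 -1.015 0.6; -0.2914 -0.1295 0 -1.16 0.6"

```text
t: 18.15
tcp_pos: [0.486, -0.374, 0.1811]
tool_rot: [[-0.988, 0.155, -0.001], [0.155, 0.988, 0.001], [0.001, 0.001, -1.0]]
wrist_force: [0.8, -0.1, 0.5]
opening: 0.594
```

Run:
```python
from h import *
go([.488,-.373,.10],88.7)
a=camera("top"); cv2.imwrite(f"pics/top7.png",cv2.resize(a[180:270,160:260],None,fx=6,fy=6,interpolation=2))
```

```text
shift [-0.0019  0.0012  0.0811] turn -0.1329 tcp [ 0.486  -0.374   0.1811] F [ 0.8 -0.1  0.5] yaw 81.09 t 18.15
```

View pics/top7.png

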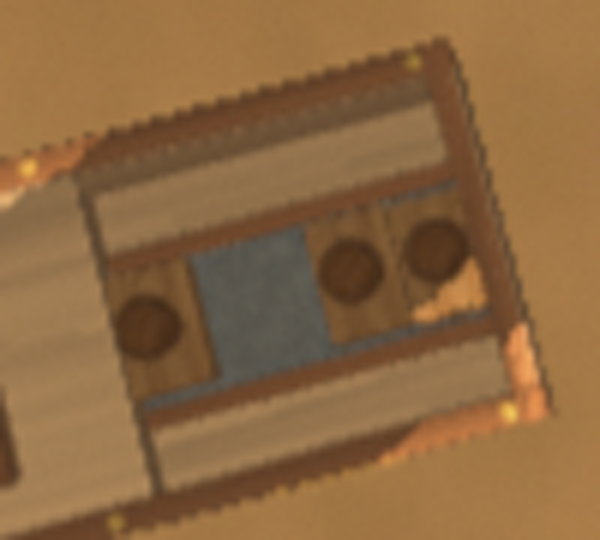

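Run:
```python
from h import *
for nm,p,z in (("L",((188,258),(216,375)),.006),("L",((188,258),(216,375)),.03),("M",((304,228),(331,345)),.03)):
    q=(np.array(p)-2.5)/6+[160,180]
    print(nm,z,Tc(c,atz("top",q,z))[:,:2].round(4).tolist())
print(Tc(c,[[.5394,-.0548,0],[.547,-.0842,0]]))
```

```text
L 0.006 [[0.03, 0.0432], [-0.0191, 0.0439]]
L 0.03 [[0.0273, 0.0392], [-0.0205, 0.0399]]
M 0.03 [[0.0264, -0.0083], [-0.0214, -0.0069]]
[[0.00072269 0.03083703 0.        ]
 [0.0009126  0.00047119 0.        ]]
```

Run:
```python
from h import *
a=camera("top"); b=cv2.resize(a[212:250,182:226],None,fx=16,fy=16,interpolation=2)
for x in (0.0,):
  for xs,z,col in((.028,.006,(0,255,0)),(.028,.012,(0,200,255)),(-.028,.012,(0,200,255)),(-.034,.012,(255,255,0)),(.034,.012,(255,255,0))):
    q=((proj("top",Tw(c,[[xs,-.01,z],[xs,.04,z]]))-[182,212]+.5)*16).astype(int); cv2.line(b,q[0],q[1],col,1)
cv2.imwrite("pics/g8.png",b)
```

```text
(no output)
```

View pics/g8.png

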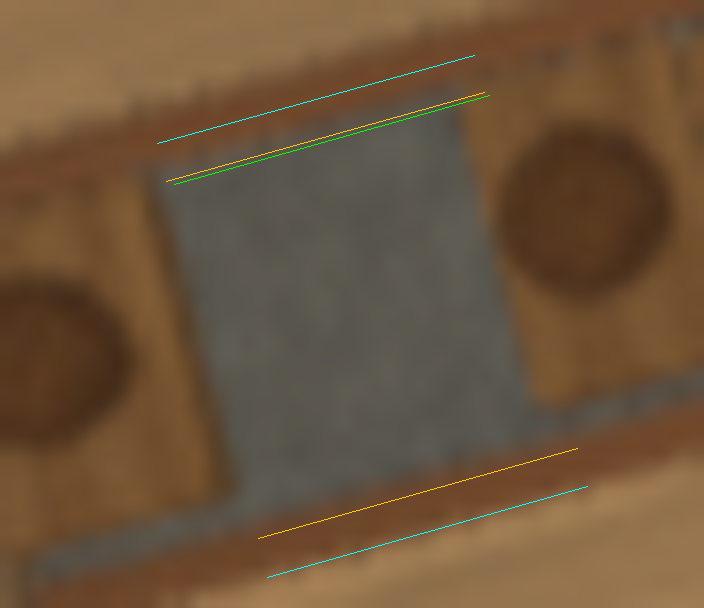

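Run:
```python
from h import *
s=bot.read_state()
go([.488,-.3735,.10],88.7)
```

```text
shift [-0.0025  0.0032  0.0806] turn -0.1348 tcp [ 0.4852 -0.3764  0.1806] F [ 0.3  0.6 -0.1] yaw 80.98 t 18.25
```

Call:
step_arm:
  steps: "-0.002 0.001 0.0 -0.07 0.6; -0.002 0.001 0.01 -0.133 0.6; -0.002 0.001 0.03 -0.133 0.6; -0.002 0.001 0.05 -0.133 0.6; -0.002 0.001 0.07 -0.133 0.6; -0.002 0.001 0.08 -0.133 0.6; -0.002 0.001 0.08 -0.133 0.6; -0.002 0.001 0.08 -0.133 0.6"

```text
t: 19.05
tcp_pos: [0.489, -0.3721, 0.103]
tool_rot: [[-1.0, 0.029, 0.0], [0.029, 1.0, 0.0], [-0.0, 0.0, -1.0]]
wrist_force: [0.6, 0.3, -0.8]
opening: 0.601
```

Run:
```python
from h import *
go([.488,-.3735,.041],88.7)
a=camera("side"); cv2.imwrite("pics/side9.png",cv2.resize(a[110:230,250:390],None,fx=5,fy=5,interpolation=2))
a=camera("top"); cv2.imwrite("pics/top9.png",cv2.resize(a[190:310,260:400],None,fx=5,fy=5,interpolation=2))
```

```text
shift [ 0.001  -0.0014  0.062 ] turn -0.0064 tcp [ 0.489  -0.3721  0.103 ] F [ 0.6  0.3 -0.8] yaw 88.34 t 19.05
```

View pics/side9.png

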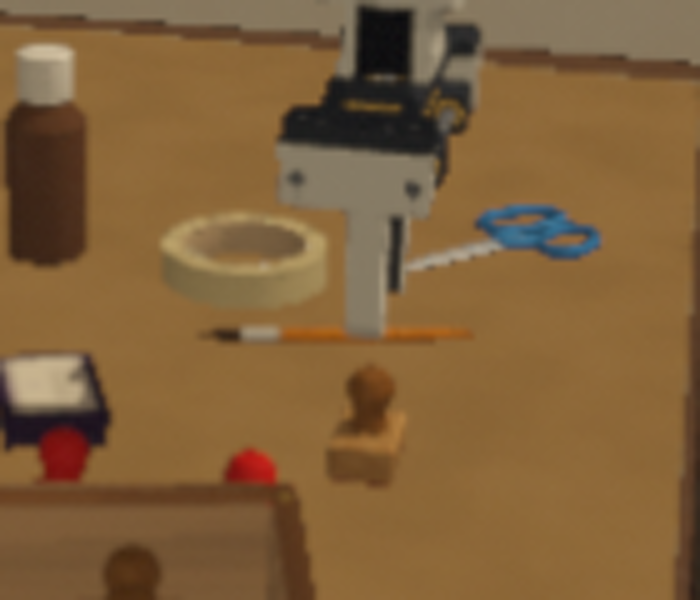

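View pics/top9.png

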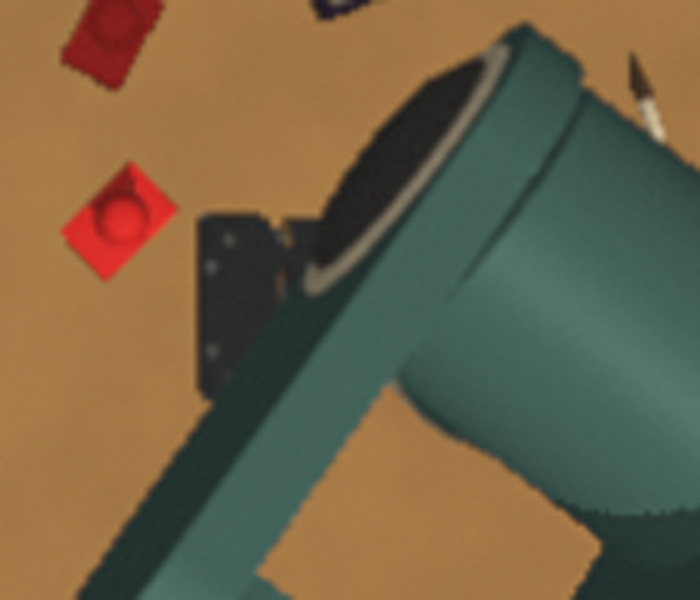

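Call:
step_arm:
  steps: "0.001 -0.001 0.015 0 0.6; 0.001 -0.001 0.03 0 0.6; 0.001 -0.001 0.045 0 0.6; 0.001 -0.001 0.055 0 0.6; 0.001 -0.001 0.061 0 0.6; 0.001 -0.001 0.061 0 0.6; 0.001 -0.001 0.061 0 0.1; 0.001 -0.001 0.061 0 0.1"
  grip_force: 15

```text
t: 19.95
tcp_pos: [0.4881, -0.3734, 0.0423]
tool_rot: [[-1.0, 0.029, 0.001], [0.029, 1.0, -0.001], [-0.001, -0.001, -1.0]]
wrist_force: [-0.1, -0.4, 0.9]
opening: 0.479
```

Call:
step_arm:
  steps: "0 0 0 0 0.1; 0 0 0 0 0.1; 0 0 0 0 0.1; 0 0 0 0 0.1; 0 0 0 0 0.1; 0 0 0 0 0.1; 0 0 0 0 0.1; 0 0 0 0 0.1"

```text
t: 20.75
tcp_pos: [0.488, -0.3733, 0.042]
tool_rot: [[-1.0, 0.029, 0.0], [0.029, 1.0, -0.0], [-0.0, -0.0, -1.0]]
wrist_force: [-0.6, 0.5, 5.3]
opening: 0.263
```

Call:
step_arm:
  steps: "0 0 -0.005 0 0.1; 0 0 -0.01 0 0.1; 0 0 -0.03 0 0.1; 0 0 -0.05 0 0.1; 0 0 -0.075 0 0.1; 0 0 -0.1 0 0.1; 0 0 -0.12 0 0.1; 0 0 -0.12 0 0.1"

```text
t: 21.55
tcp_pos: [0.4886, -0.3738, 0.1649]
tool_rot: [[-1.0, 0.029, 0.003], [0.029, 1.0, -0.003], [-0.003, -0.003, -1.0]]
wrist_force: [0.5, -0.6, 0.0]
opening: 0.266
```

Run:
```python
from h import *
go(Tw(c,[.002,.0157,.16])[0],np.degrees(c[2]))
a=camera("side"); cv2.imwrite("pics/side10.png",cv2.resize(a[90:210,250:390],None,fx=5,fy=5,interpolation=2))
```

```text
shift [-0.0469  0.3061  0.0042] turn 1.2953 tcp [ 0.4886 -0.3738  0.1649] F [ 0.5 -0.6  0. ] yaw 88.35 t 21.55
```

View pics/side10.png

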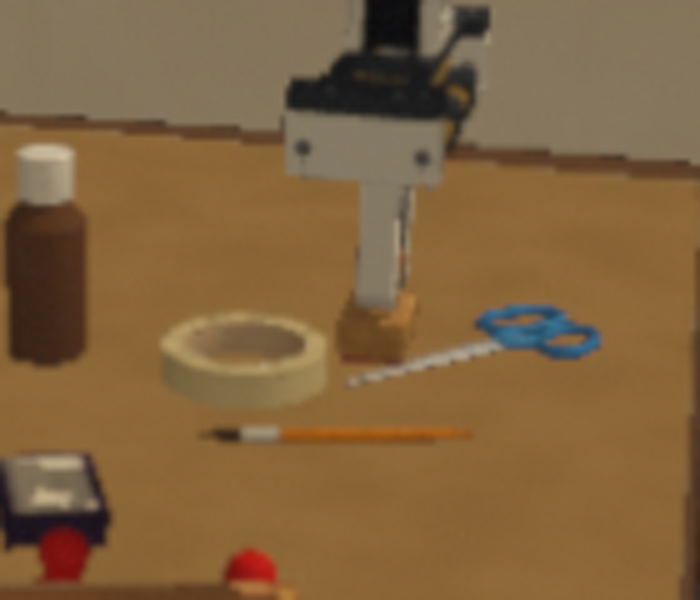

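Call:
step_arm:
  steps: "-0.005 0.038 0 0.145 0.1; -0.011 0.076 0 0.29 0.1; -0.017 0.114 0 0.435 0.1; -0.023 0.152 0 0.58 0.1; -0.029 0.19 0 0.725 0.1; -0.035 0.228 0 0.87 0.1; -0.041 0.266 0 1.015 0.1; -0.047 0.306 0 1.16 0.1"

```text
t: 22.4
tcp_pos: [0.5431, -0.0671, 0.1601]
tool_rot: [[-0.367, 0.93, -0.002], [0.93, 0.367, 0.0], [0.001, -0.001, -1.0]]
wrist_force: [0.4, -1.0, -0.5]
opening: 0.265
```

Call:
step_arm:
  steps: "0 0 0 0.07 0.1; 0 0 0 0.135 0.1; 0 0 0 0.135 0.1; 0 0 0 0.135 0.1; 0 0 0 0.135 0.1; 0 0 0 0.135 0.1; 0 0 0 0.135 0.1; 0 0 0 0.135 0.1"

```text
t: 23.2
tcp_pos: [0.5436, -0.0688, 0.1616]
tool_rot: [[-0.245, 0.97, 0.0], [0.97, 0.245, -0.0], [-0.0, 0.0, -1.0]]
wrist_force: [0.9, -0.6, -1.4]
opening: 0.263
```

Run:
```python
from h import *
go(Tw(c,[.002,.0157,.12])[0],np.degrees(c[2]))
a=camera("side"); cv2.imwrite("pics/side11.png",cv2.resize(a[130:270,210:350],None,fx=4.2,fy=4.2,interpolation=2))
```

```text
shift [-0.0005  0.0006  0.0416] turn 0.0004 tcp [ 0.5436 -0.0688  0.1616] F [ 0.9 -0.6 -1.4] yaw 14.16 t 23.2
```

View pics/side11.png

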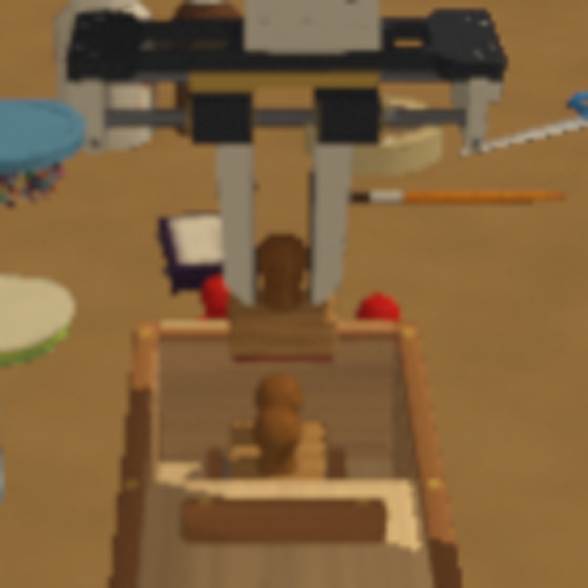

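```bash
python3 - <<'E'
from h import *
t=Tc(c,bot.read_state()["tcp_pos"])[0];print(t)
q=proj("side",Tw(c,[[t[0]+s*.025,t[1]+.017,t[2]-.042] for s in(1,-1)]))
print((q-[210,130]+.5)*4.2)
# chamber channel strips near end of frame (visible at crop ~ (205-228,450-475) and (328-345))
for y in(.0,.03): print(y,((proj("side",Tw(c,[[.028,y,.012],[-.028,y,.012],[.034,y,.012],[-.034,y,.012]]))-[210,130]+.5)*4.2).round(0).tolist())
E
python3 - <<'E'
import cv2
a=cv2.imread("pics/side11.png");cv2.imwrite("pics/side11z.png",cv2.resize(a[280:500,150:420],None,fx=2.6,fy=2.6,interpolation=2))
E
```

```text
[0.0014086  0.01628012 0.16160897]
[[224.70564752 365.72207436]
 [333.04046952 365.60669573]]
0.0 [[223.0, 525.0], [335.0, 525.0], [211.0, 525.0], [347.0, 525.0]]
0.03 [[222.0, 558.0], [337.0, 558.0], [210.0, 558.0], [349.0, 558.0]]
```

View pics/side11z.png

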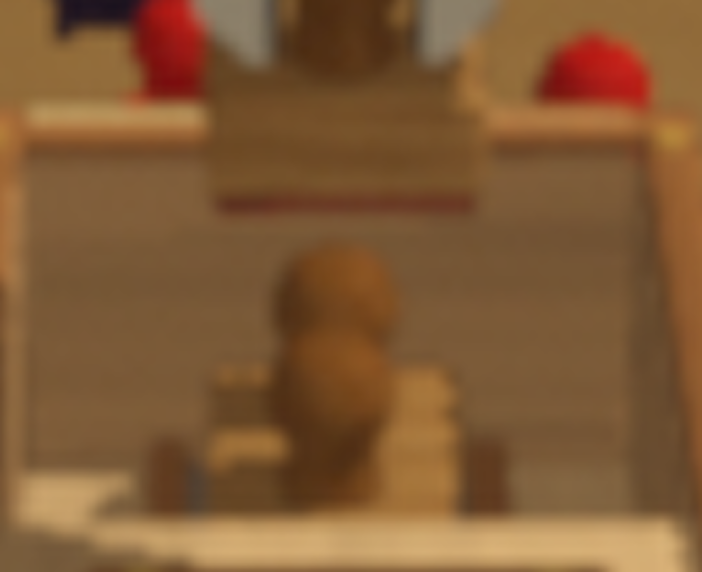

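Call:
step_arm:
  steps: "-0.0005 0.0015 0 0 0.1; -0.0005 0.0015 0.02 0 0.1; -0.0005 0.0015 0.04 0 0.1; -0.0005 0.0015 0.06 0 0.1; -0.0005 0.0015 0.08 0 0.1; -0.0005 0.0015 0.09 0 0.1; -0.0005 0.0015 0.098 0 0.1; -0.0005 0.0015 0.098 0 0.1"

```text
t: 24.05
tcp_pos: [0.545, -0.0687, 0.0631]
tool_rot: [[-0.244, 0.97, -0.001], [0.97, 0.244, 0.0], [0.0, -0.001, -1.0]]
wrist_force: [0.9, -0.0, -0.3]
opening: 0.266
```

Run:
```python
from h import *
s=bot.read_state();print(Tc(c,s["tcp_pos"]),s["wrist_force"],s["t"])
a=camera("side"); cv2.imwrite("pics/side12.png",cv2.resize(a[180:270,230:330],None,fx=6,fy=6,interpolation=2))
```

```text
[[0.00279285 0.01593909 0.06311632]] [ 0.85225609 -0.04873848 -0.25197274] 24.05
```

View pics/side12.png

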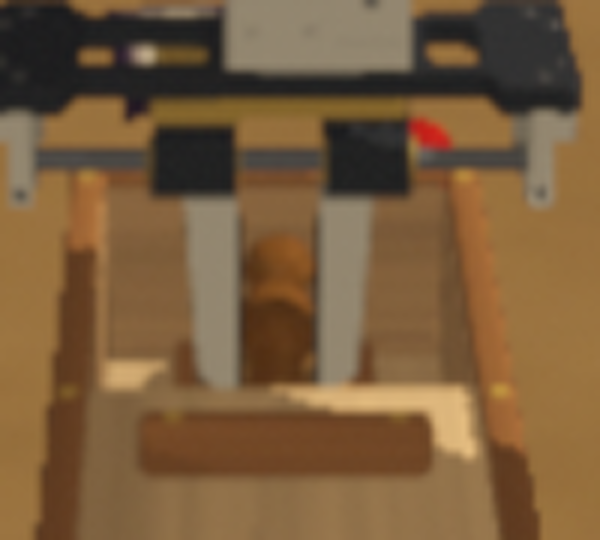

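Call:
step_arm:
  steps: "0 0 0.002 0 0.1; 0 0 0.004 0 0.1; 0 0 0.006 0 0.1; 0 0 0.008 0 0.1; 0 0 0.010 0 0.1; 0 0 0.011 0 0.1; 0 0 0.011 0 0.1; 0 0 0.011 0 0.1"

```text
t: 24.9
tcp_pos: [0.5452, -0.0688, 0.0527]
tool_rot: [[-0.245, 0.97, -0.0], [0.97, 0.245, -0.0], [-0.0, -0.0, -1.0]]
wrist_force: [-0.4, 0.0, -0.6]
opening: 0.262
```

Call:
step_arm:
  steps: "0 0 0.001 0 0.1; 0 0 0.002 0 0.1; 0 0 0.003 0 0.1; 0 0 0.004 0 0.1; 0 0 0.0045 0 0.1; 0 0 0.0045 0 0.1; 0 0 0.0045 0 0.1; 0 0 0.0045 0 0.1"

```text
t: 25.7
tcp_pos: [0.5452, -0.0688, 0.0482]
tool_rot: [[-0.244, 0.97, 0.0], [0.97, 0.244, -0.0], [-0.0, 0.0, -1.0]]
wrist_force: [0.0, -1.1, -0.5]
opening: 0.267
```

Call:
step_arm:
  steps: "0 0 0.0005 0 0.1; 0 0 0.001 0 0.1; 0 0 0.001 0 0.1; 0 0 0.001 0 0.1; 0 0 0.001 0 0.1; 0 0 0.001 0 0.3; 0 0 0.001 0 0.4; 0 0 0.001 0 0.5"

```text
t: 26.5
tcp_pos: [0.5452, -0.0688, 0.047]
tool_rot: [[-0.244, 0.97, -0.0], [0.97, 0.244, 0.0], [0.0, -0.0, -1.0]]
wrist_force: [-0.2, 0.1, -0.7]
opening: 0.425
```

Call:
step_arm:
  steps: "0 0 0 0 0.55; 0 0 0 0 0.55; 0 0 -0.01 0 0.55; 0 0 -0.03 0 0.55; 0 0 -0.06 0 0.55; 0 0 -0.1 0 0.55; 0 0 -0.13 0 0.55; 0 0 -0.13 0 0.55"

```text
t: 27.3
tcp_pos: [0.5467, -0.069, 0.1827]
tool_rot: [[-0.245, 0.97, 0.007], [0.97, 0.245, -0.001], [-0.003, 0.006, -1.0]]
wrist_force: [0.3, -0.3, -0.7]
opening: 0.554
```

Run:
```python
from h import *
go(Tw(c,[.002,.14,.19])[0],np.degrees(c[2]))
a=camera("side"); cv2.imwrite("pics/side13.png",cv2.resize(a[180:270,230:330],None,fx=6,fy=6,interpolation=2))
a=camera("top"); cv2.imwrite("pics/top13.png",cv2.resize(a[180:290,90:260],None,fx=4,fy=4,interpolation=2))
```

```text
shift [ 0.1247 -0.0022 -0.0076] turn 0.0003 tcp [ 0.5467 -0.069   0.1827] F [ 0.3 -0.3 -0.7] yaw 14.16 t 27.3
```

View pics/side13.png

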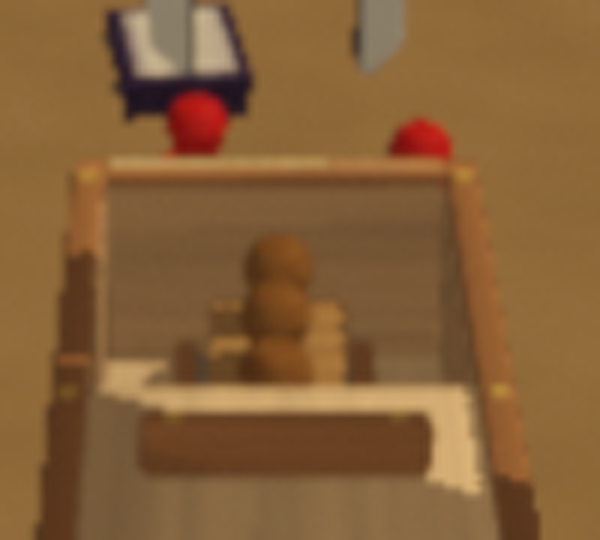

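View pics/top13.png

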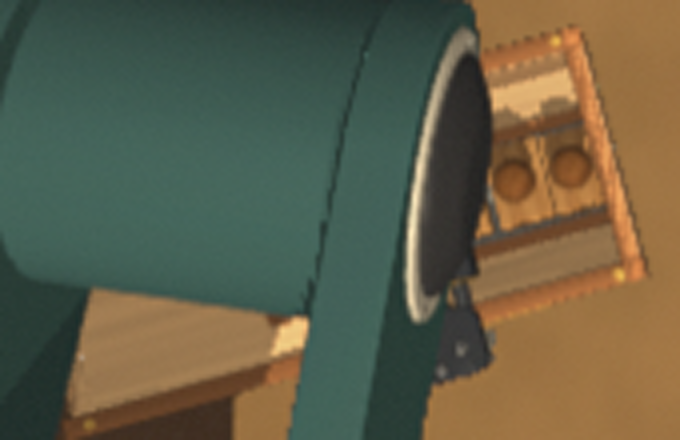

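Call:
step_arm:
  steps: "0.02 0 0 0 0; 0.04 0 0 0 0; 0.06 0 0 0 0; 0.08 0 0 0 0; 0.1 -0.002 0 0 0; 0.115 -0.002 0 0 0; 0.122 -0.002 0 0 0; 0.122 -0.002 0 0 0"

```text
t: 28.2
tcp_pos: [0.5133, 0.0495, 0.1768]
tool_rot: [[-0.245, 0.969, -0.0], [0.969, 0.245, -0.0], [0.0, -0.0, -1.0]]
wrist_force: [-0.1, 0.2, 0.4]
opening: 0.01
```

Run:
```python
from h import *
go(Tw(c,[.002,.137,.098])[0],np.degrees(c[2]))
a=camera("top"); cv2.imwrite("pics/top14.png",cv2.resize(a[180:290,110:260],None,fx=5,fy=5,interpolation=2))
a=camera("side"); cv2.imwrite("pics/side14.png",cv2.resize(a[150:290,210:350],None,fx=4.2,fy=4.2,interpolation=2))
```

```text
shift [-0.0014  0.0012  0.0788] turn 0.0012 tcp [0.5133 0.0495 0.1768] F [-0.1  0.2  0.4] yaw 14.21 t 28.2
```

View pics/top14.png

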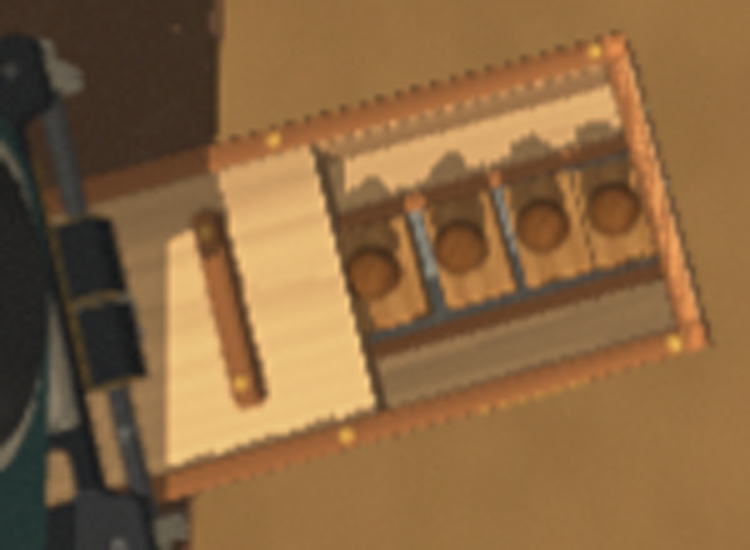

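View pics/side14.png

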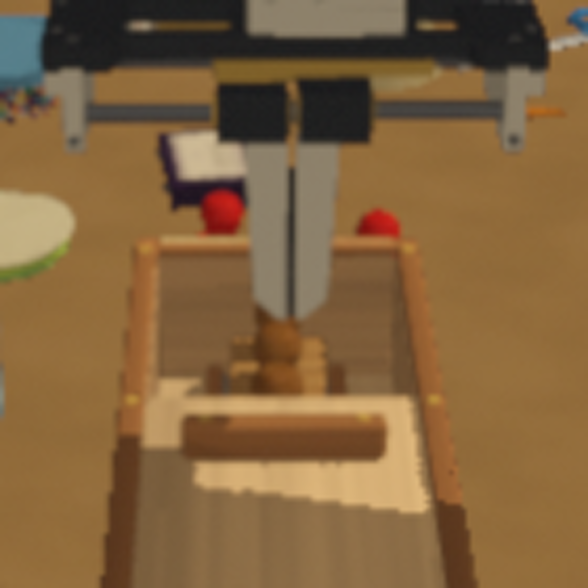

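All four stamps stand in the channel with narrow gaps (top-crop handles at about (373,272), (460,246), (542,224), (613,208)), and the lid is clear. Next, the lid.

Call:
step_arm:
  steps: "-0.001 0 0.02 0 0; -0.001 0 0.04 0 0; -0.001 0 0.055 0 0; -0.001 0 0.065 0 0; -0.001 0 0.072 0 0; -0.001 0 0.078 0 0; -0.001 0 0.078 0 0; -0.001 0 0.078 0 0"

```text
t: 29.1
tcp_pos: [0.5139, 0.0481, 0.0996]
tool_rot: [[-0.245, 0.97, 0.001], [0.97, 0.245, 0.0], [-0.0, 0.001, -1.0]]
wrist_force: [0.7, 0.4, 0.1]
opening: 0.005
```

Call:
step_arm:
  steps: "-0.003 0 0 0 0; -0.006 0 0 0 0; -0.009 0 0 0 0; -0.012 0 0 0 0; -0.015 0 0 0 0; -0.019 0 0 0 0; -0.023 0 0 0 0; -0.027 0 0 0 0"

```text
t: 29.9
tcp_pos: [0.5204, 0.0215, 0.0992]
tool_rot: [[-0.244, 0.97, 0.0], [0.97, 0.244, 0.0], [0.0, 0.0, -1.0]]
wrist_force: [0.3, 2.1, 2.4]
opening: 0.003
```

Run:
```python
from h import *
s=bot.read_state();print(Tc(c,s["tcp_pos"]),s["wrist_force"],s["t"])
a=camera("side"); cv2.imwrite("pics/side15.png",cv2.resize(a[150:290,210:350],None,fx=4.2,fy=4.2,interpolation=2))
```

```text
[[0.0009433  0.10948838 0.09917919]] [0.28682477 2.11515523 2.40651675] 29.9
```

View pics/side15.png

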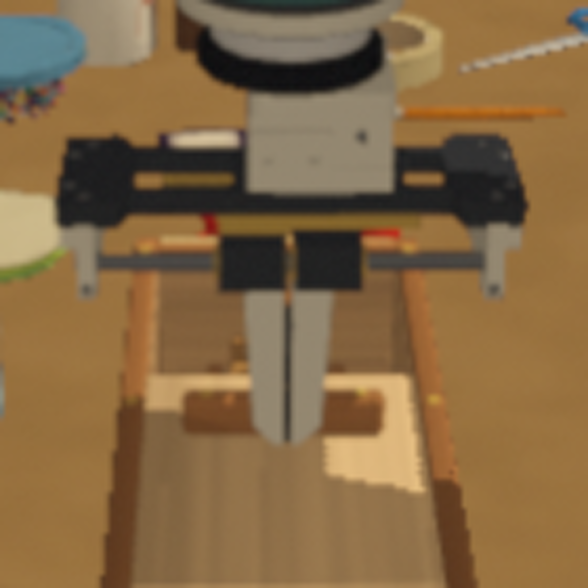

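Call:
step_arm:
  steps: "-0.008 0 0 0 0; -0.016 0 0 0 0; -0.024 0 0 0 0; -0.032 0 0 0 0; -0.040 0 0 0 0; -0.048 0 0 0 0; -0.056 0 0 0 0; -0.064 0 0 0 0"

```text
t: 30.75
tcp_pos: [0.536, -0.0409, 0.0991]
tool_rot: [[-0.244, 0.97, -0.0], [0.97, 0.244, -0.0], [0.0, -0.0, -1.0]]
wrist_force: [-1.7, 2.3, 0.3]
opening: 0.007
```

Call:
step_arm:
  steps: "-0.007 0 0 0 0; -0.014 0 0 0 0; -0.021 0 0 0 0; -0.028 0 0 0 0; -0.035 0 0 0 0; -0.040 0 0 0 0; -0.044 0 0 0 0; -0.048 0 0 0 0"

```text
t: 31.55
tcp_pos: [0.5477, -0.087, 0.0991]
tool_rot: [[-0.244, 0.97, -0.0], [0.97, 0.244, 0.0], [0.0, -0.0, -1.0]]
wrist_force: [-2.6, 2.2, -0.7]
opening: 0.006
```

Run:
```python
from h import *
s=bot.read_state();print(Tc(c,s["tcp_pos"]),s["wrist_force"],s["t"])
```

```text
[[ 0.00090298 -0.00242815  0.09911393]] [-2.62206324  2.24483829 -0.71113597] 31.55
```

Call:
step_arm:
  steps: "-0.001 0 0 0 0; -0.002 0 0 0 0; -0.003 0 0 0 0; -0.004 0 0 0 0; -0.005 0 0 0 0; -0.006 0 0 0 0; -0.006 0 0 0 0; -0.006 0 0 0 0"

```text
t: 32.35
tcp_pos: [0.5493, -0.0926, 0.0992]
tool_rot: [[-0.244, 0.97, 0.0], [0.97, 0.244, -0.0], [-0.0, 0.0, -1.0]]
wrist_force: [-0.5, 1.3, -0.5]
opening: 0.007
```

Call:
step_arm:
  steps: "-0.0005 0 0 0 0; -0.001 0 0 0 0; -0.0015 0 0 0 0; -0.002 0 0 0 0; -0.002 0 0 0 0; -0.002 0 0 0 0; -0.002 0 0 0 0; -0.002 0 0 0 0"

```text
t: 33.15
tcp_pos: [0.5496, -0.0946, 0.0992]
tool_rot: [[-0.244, 0.97, 0.0], [0.97, 0.244, -0.0], [-0.0, 0.0, -1.0]]
wrist_force: [0.5, 0.4, -0.6]
opening: 0.004
```

Call:
step_arm:
  steps: "-0.0005 0 0 0 0; -0.001 0 0 0 0; -0.0015 0 0 0 0; -0.0015 0 0 0 0; -0.0015 0 0 0 0; -0.0015 0 0 0 0; -0.0015 0 0 0 0; -0.0015 0 0 0 0"

```text
t: 33.95
tcp_pos: [0.5498, -0.0954, 0.0992]
tool_rot: [[-0.245, 0.97, -0.0], [0.97, 0.245, 0.001], [0.001, -0.0, -1.0]]
wrist_force: [-3.1, 6.3, 2.9]
opening: 0.004
```

Call:
step_arm:
  steps: "-0.0005 0 0 0 0; -0.001 0 0 0 0; -0.0015 0 0 0 0; -0.0015 0 0 0 0; -0.0015 0 0 0 0; -0.0015 0 0 0 0; -0.0015 0 0 0 0; -0.0015 0 0 0 0"

```text
t: 34.75
tcp_pos: [0.5499, -0.0956, 0.0992]
tool_rot: [[-0.245, 0.97, -0.001], [0.969, 0.245, 0.004], [0.004, -0.001, -1.0]]
wrist_force: [-6.0, 18.1, 6.1]
opening: 0.008
```

Firm stop at 18 N with no further travel, so the lid is home. I'll back off, lift and check.

Call:
step_arm:
  steps: "0.005 0 0 0 0; 0.01 0 0 0 0; 0.01 0 -0.02 0 0; 0.01 0 -0.05 0 0; 0.01 0 -0.09 0 0; 0.01 0 -0.13 0 0; 0.04 0 -0.13 0 0; 0.08 0 -0.13 0 0"

```text
t: 35.55
tcp_pos: [0.531, -0.0201, 0.2303]
tool_rot: [[-0.242, 0.97, 0.002], [0.97, 0.242, -0.001], [-0.001, 0.002, -1.0]]
wrist_force: [0.3, -0.2, -1.1]
opening: 0.006
```

Call:
step_arm:
  steps: "0.04 0 0 0 0; 0.08 0 0 0 0; 0.12 0 0 0 0; 0.16 0 0 0 0; 0.20 0 0 0 0; 0.22 0 0 0 0; 0.22 0 0 0 0; 0.22 0 0 0 0"

```text
t: 36.35
tcp_pos: [0.477, 0.1934, 0.2291]
tool_rot: [[-0.245, 0.969, 0.0], [0.969, 0.245, -0.0], [-0.0, 0.0, -1.0]]
wrist_force: [0.6, 0.2, -0.9]
opening: 0.008
```

Run:
```python
from h import *
s=bot.read_state();print(s["tcp_pos"],s["wrist_force"],s["t"])
a=camera("top"); cv2.imwrite("pics/top16.png",cv2.resize(a[180:290,90:260],None,fx=4.5,fy=4.5,interpolation=2))
a=camera("side"); cv2.imwrite("pics/side16.png",cv2.resize(a[150:340,180:380],None,fx=3,fy=3,interpolation=2))
```

```text
[0.47697813 0.19342282 0.22906859] [ 0.62460765  0.15796932 -0.89926312] 36.35
```

View pics/top16.png

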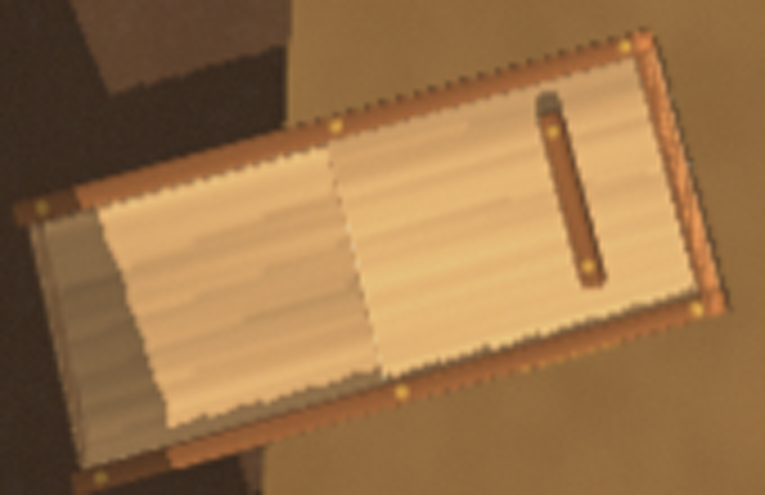

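View pics/side16.png

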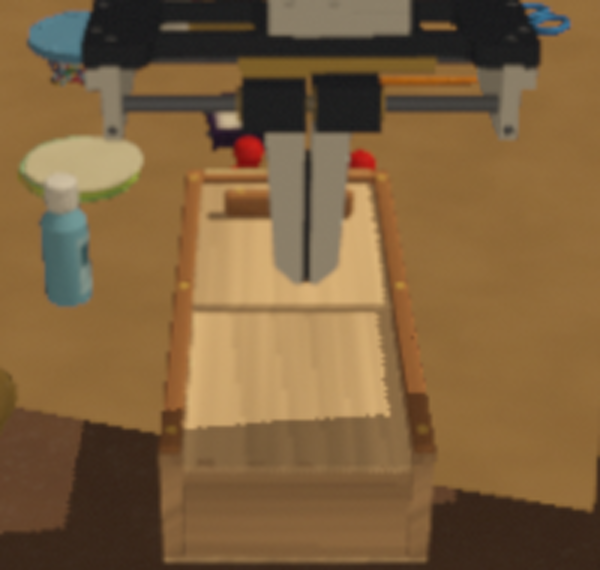

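The lid is flush against the end frame (top crop, edge from (635,60) to (692,290)), the gripper is clear and the bystanders have not moved.

```bash
python3 -c "
from workcell import bot
print(bot.sign_off())"
```

```text
the job is handed in; nothing more can be done
None
```

The wooden stamp is back in the case, with all four stamps in the row and the lid shut. I handed the job in at about 36.5 s of the 61 s allowed; no verdict is reported.

- **Making room:** My first try, gripping the middle stamp by its handle, only tilted it and it fell back upright. I then put the closed fingers between the blocks, pushed the middle stamp against the right one and the left stamp against the chamber's end. That left a gap of about 46 mm.
- **Placing the stamp:** I gripped the loose brown stamp by its handle, turned it to line up with the case and lowered it between the guide strips without feeling contact. I released it at floor height.
- **Shutting the lid:** I pushed the pull bar gently (about 2 N) until the lid stopped hard, where the force rose to 18 N with no more travel. Then I backed off and lifted clear.

**Last checks:**
- Before I shut the lid, both cameras showed four upright stamps inside the channel.
- The final top view shows the lid flush against the end frame, and the side view shows the gripper clear. The bystanders in view look undisturbed; I judged this by eye and did not measure it.
- The fitted case position was about 2–3 mm off across the case. I found this from the guide strips and corrected for it before lowering the stamp.
- I could not see the stamps once the lid was closed.

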